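Tighten the display stand's nut with the adjustable wrench

ROBOT

A 6-joint arm with a two-finger parallel gripper is mounted at the origin on the work surface. World frame = base frame: x ahead of the robot, y to its left, z up, the work surface at z = 0. Lengths are in m, angles in rad, forces in N, time in s.
With the tool pointing down it reaches from about 0.425 to 0.95 m from the base axis. Payload 14.7 kg.
Tool frame: the origin (TCP) lies midway between the tips of the shut fingers; the grasp point (between the pads) lies 19 mm behind it; x points along the fingers, y is the direction in which the jaws open and shut, and the axes are right-handed (so a half turn about x gives the same grasp; the last joint's range is limited). The gripper opens to 85 mm and grips with 20 to 120 N. Pads are 22 mm wide; open, the fingers measure 114 mm over their backs; the gripper's body (76 mm by 85 mm) begins 54 mm behind the grasp point. The pads swing forward as they close: fully open they stand 13 mm farther back than shut.
Start: joints at [-1.341, 0.48, 1.596, -0, 1.065, -0.047], TCP at [0.178, -0.625, 0.231] pointing down, gripper open.
Joint ranges: [-2.75, 2.75], [-0.82, 2.05], [0.23, 2.67], [-1.56, 4.7], [0.09, 2.69], [-2.92, 2.92]. Speed limits (rad/s): [1.89, 1.89, 2.39, 3.01, 3.01, 3.01].

INTERFACE

Orientations are given as [roll, pitch, yaw] about the fixed x, y, z axes, in that order (R = Rz(yaw) Ry(pitch) Rx(roll)).
In Python, from cell import bot, optics, order gives the robot as it stands.
- The arm moves only by the tool apply_moves, never from a script. Its argument "plan" is a list of rows, each an object with "delta_pos": the shift along the tool's x, y, z in units of 800 mm (1.0 is 800 mm), a list of three; "rot": the turn, a rotation vector about the tool's x, y, z in units of pi/4 rad (1.0 is pi/4 rad), a list of three. A call has 1 to 12 rows; each row is the pose to reach, as a shift and turn from the pose commanded when the call began, along the tool's axes at that moment; what a row does not reach only later rows make up. A row lasts 1/8 s, in which the tool goes at most 62.5 mm and 10.7 degrees, less where a joint would pass 70% of its speed; a pose out of reach is approached as far as the arm can. A call with a number of a shift or a turn outside -1 to 1 is refused whole. A call with a gripper value outside its range is refused whole. "jaw" is the finger opening in mm, from 0 to 85.4, set as the call begins (left out, the last holds). The fingers move at their own pace and stop on an object; the grip force is fixed at half the most. Time passes only in rows, so rows that repeat a pose let the fingers close. It gives the time, the measured TCP pose, the force and the opening at its end, in the units of the state.
- bot.sense(): the state, without advancing time (a new reading comes with each control period).
- optics.snapshot(name): name is "side" or "top"; returns the picture (384x512x3 uint8, red, green, blue); there is no depth.
- optics.calibration(name): a dict with "K" (3x3 intrinsics, pixels), "k1" (the pictures are not rectified: a ray, as slopes to the right and down, at radius r is drawn at 1 + k1 r^2 times it, then the intrinsics apply), "R" (3x3) and "t" (3): a world point X has camera coordinates R X + t. Camera axes: x right, y down, z forward; pixel columns grow to the right and rows downward; lengths in m; the calibration is good to about 2 mm. A picture is of the moment at which its call begins. calibration takes no time and is no camera call.
- order.sign_off(): hands the job in, once; it reports no verdict.
The state is a dict: "time": time; "joints": joint angles; "qvel": joint speeds; "joint_torque": joint torques, N m; "tcp_pos": TCP position; "tool_rot": TCP orientation; "force": force on the tool from outside, world axes, zero at the start; "ft_torque": the same for the moment, N m; "gripper_width": finger opening in m.
Only numpy, scipy, OpenCV 4.12 (cv2) and the standard library are available. Lean on these libraries where they do the work, as an engineer would, in place of code of your own. Each camera call takes 0.05 s, during which the arm holds its last target. There are 200 camera calls.

TASK

The brass nut on the foot of the book display stand is loose, and an adjustable wrench is lying round it with its jaws too wide. First roll the wrench's worm by pushing its red tab over towards the nut until the jaws just fit the nut. Then swing the wrench clockwise (seen from above) by its blue handle until the green mark on the nut points at the green line on the foot, and let go, leaving the wrench lying flat on the nut and the spanner, books, cup and pumpkin where they are.

Things in the scene. Friction and masses are not known exactly. Their poses are not given: they have to be found in the camera images.
- wrench: adjustable wrench, 240 mm long, 0.65 kg, lying loose and flat, its mouth round the nut, on a round steel foot (10 mm thick, 250 mm wide, centred on the nut). Origin: underside, middle of the mouth, within 5 mm of the nut's axis. x points from the blue handle to the mouth, y to the fixed jaw, z up. Head 18 mm thick; throat face at x = -19.5 mm; movable jaw on the -y side.
- handle (a point): top of the blue handle, where to grip it: 165 mm from the wrench's origin along -x, 18 mm above it, just beyond the foot's rim. The blue sleeve is 26 mm wide (along the wrench's y), 18 mm thick, from x = -90 to -220 mm; 10 mm of free air below it beyond the foot (x under -125 mm). Swing it in an arc about the nut.
- worm (a joint): worm angle (rad); its axis is along the wrench's y at x = -50 mm, 10 mm above the underside. 0: red tab leans 45 degrees back to the handle, jaws 42 mm apart. Grows as the tab is pushed over towards the nut; jaws close 8 mm per rad and meet the nut at about 1.5, tab then leaning 40 degrees to the nut. Stays where left; friction 0.1 N m.
- tab_tip (a point): middle of the end of the worm's red tab, 22 mm wide (along the wrench's y), 6 mm thick, end 42 mm from the worm's axis. Push it from behind with shut fingers, level along the wrench's +x, fingertips about 10 mm above the top of the wrench; 3 to 5 N.
- nut (a joint): nut angle (rad): 0 at the start, when its green mark points along the handle; grows clockwise seen from above; 0.80 when the mark points at the green line on the foot. Friction 0.12 N m; stays where left, no stop in reach. Once the jaws fit it follows the wrench with up to about 0.2 rad of lag.
- nut_top (a point): centre of the top of the brass hexagon nut, on its vertical axis, 30 mm above the table: 30 mm across flats, 20 mm tall; a 16 mm bolt end stands 6 mm above it. A book on an easel stands on the foot 80 mm from the nut, opposite the handle, 200 mm tall.
- spanner: bystander: plain fixed spanner, 180 mm, lying on the table; origin under its middle
- books: bystander: stack of three books, 150 x 210 x 66 mm; origin under its centre
- cup: bystander: empty blue cup, 80 mm wide, 100 mm tall; origin under its centre
- pumpkin: bystander: orange pumpkin ornament, 110 mm wide, 84 mm tall; origin under its centre

How it is judged:
On the way:
1. the worm is rolled until the jaws fit the nut (worm past 1.2 rad: jaws within 2.5 mm of the nut's width), the nut not yet turned by more than 0.25 rad (value of joint worm above 1.2 rad and value of joint nut between -0.25 and 0.25 rad), for 0.2 s.
At the end, for the whole second after the job is handed in: the nut stands at 0.80 +- 0.20 rad, its mark at the foot's green line; the jaws still fit it (worm above 1.1 rad); the wrench lies flat (within 0.1 rad, underside no more than 6 mm off the foot) and at rest with its mouth round the nut (within 12 mm of its axis) (value of joint nut between 0.6 and 1 rad and value of joint worm above 1.1 rad and horizontal distance between wrench and nut_top below 0.012 m and angle between wrench's own z axis and vertical below 0.1 rad and height (world z) of wrench below 0.016 m and linear speed of wrench below 0.02 m/s); the robot touches nothing.
It fails at once if the spanner, books, cup or pumpkin is moved by more than 20 mm (distance of any of spanner, books, cup, pumpkin from where it was at the start of the episode above 0.02 m).
It also fails if it takes over 45 s, if anything falls off the work surface, if the arm or the gripper's body presses on something with over 40 N, if the wrist force passes 120 N, or if a joint passes its speed limit or range.

## Working session

There is one attempt and no reset: what is moved stays moved. The work goes in short steps, Python scripts to look and compute and a tool call to move; the robot and the scene stay as the last step left them, time stands still between calls to the robot, and variables do not carry over. Pictures are saved under pics/ and viewed, about 8 in all and at most 12, crops included, and the job is handed in when it is done.

Besides the shell and the picture viewer there is one more tool, called after "Request:" as name([rows], argument=value, ...), one row to a line, values as JSON. apply_moves: Moves the arm, as the interface text tells. Shifts and turns lie within -1 to 1; 1 stands for 800 mm of shift or pi/4 rad of turn. Its arguments: {"type":"object","properties":{"plan":{"type":"array"},"jaw":{"type":"number"}},"required":["plan"]}

```bash
mkdir -p pics; ls; python3 - <<'E'
from cell import bot,optics
import cv2,numpy as np
s=bot.sense(); print(s)
for n in("side","top"):
    cv2.imwrite(f"pics/{n}0.png",optics.snapshot(n)[:,:,::-1]); print(n,optics.calibration(n))
a=cv2.imread("pics/side0.png");b=cv2.imread("pics/top0.png")
cv2.imwrite("pics/both0.png",cv2.resize(np.vstack([a,b]),None,fx=.78,fy=.78))
E
```

```text
pics
{'time': 0.0, 'joints': array([-1.34059420e+00,  4.80819955e-01,  1.59687076e+00, -3.90698312e-05,
        1.06509085e+00, -4.66209853e-02]), 'qvel': array([ 8.17762508e-04, -8.88588867e-04,  8.07284198e-04, -3.90008477e-05,
       -2.70679054e-06,  1.33615667e-03]), 'joint_torque': array([-3.67706103e-03, -9.50645614e+01, -4.30196249e+01, -4.97249748e-04,
        1.23965790e-02,  3.28601845e-05]), 'tcp_pos': array([ 0.17754732, -0.62485723,  0.23068126]), 'tool_rot': array([-1.58869556,  1.56960692,  1.82973915]), 'force': array([-0.65503068, -1.05281797, -0.85208292]), 'ft_torque': array([0.00260213, 0.01992031, 0.07811074]), 'gripper_width': 0.08523143734928275}
side {'K': array([[360.31671308,   0.        , 255.07872497],
       [  0.        , 360.31671308, 192.23539266],
       [  0.        ,   0.        ,   1.        ]]), 'k1': -0.11060532473924282, 'R': array([[-0.54525015, -0.83806977, -0.01847497],
       [-0.65616764,  0.44041241, -0.61276499],
       [ 0.52167643, -0.32198753, -0.7900492 ]]), 't': array([0.26820141, 0.3990225 , 0.992691  ])}
top {'K': array([[359.92082078,   0.        , 263.7080206 ],
       [  0.        , 359.92082078, 184.4693457 ],
       [  0.        ,   0.        ,   1.        ]]), 'k1': 0.029726082741083154, 'R': array([[-0.01647132, -0.99981456,  0.00997682],
       [-0.99834593,  0.01589579, -0.05525148],
       [ 0.05508264, -0.01087038, -0.99842262]]), 't': array([-0.02973424,  0.5455283 ,  1.25712439])}
```

View pics/side0.png

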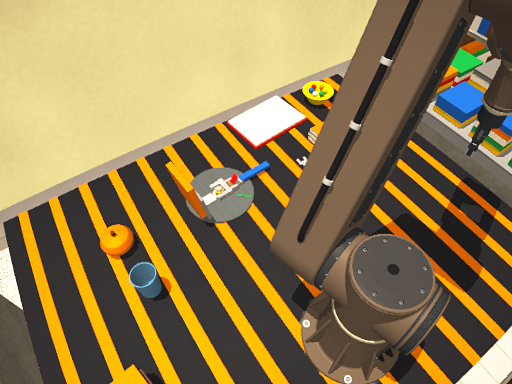

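View pics/top0.png

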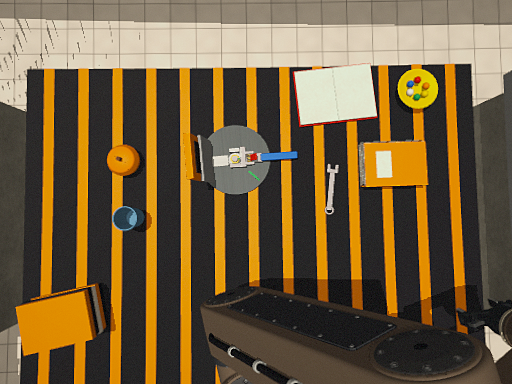

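The side view shows the foot near (222,193), with the blue handle ending near (268,166). In the top view the nut is at about (236,158), the red tab at about (254,157) and the handle end at about (297,156). The spanner is at (331,190) and the books at (393,163). Next I'll enlarge both.

```bash
cat > h.py <<'E'
import numpy as np,cv2
from scipy.optimize import least_squares
from scipy.spatial.transform import Rotation as Ro
from cell import bot,optics
C={n:optics.calibration(n) for n in("side","top")}
def proj(n,X):
    c=C[n];p=c["R"]@np.asarray(X)+c["t"];u=p[:2]/p[2];u=u*(1+c["k1"]*(u@u));return c["K"][:2,:2]@u+c["K"][:2,2]
def tri(ps,pt):
    r=least_squares(lambda X:np.r_[proj("side",X)-ps,proj("top",X)-pt],[.7,0,.05]);return r.x,np.abs(r.fun).max()
def atz(n,p,z):
    return least_squares(lambda X:proj(n,[X[0],X[1],z])-p,[.7,0]).x
def crop(n,box,f,name):
    x,y,w,h=box;im=optics.snapshot(n)[y:y+h,x:x+w,::-1];return cv2.resize(im,None,fx=f,fy=f,interpolation=cv2.INTER_CUBIC)
def pair(bs,bt,f,name):
    cv2.imwrite(name,np.vstack([crop("side",bs,f,0),crop("top",bt,f,0)]))
E
python3 - <<'E'
from h import *
pair((180,150,100,50),(190,125,100+10-10,50+10-10),6,"pics/c1.png")
im=cv2.imread("pics/c1.png");print(im.shape)
E
```

```text
(600, 600, 3)
```

View pics/c1.png

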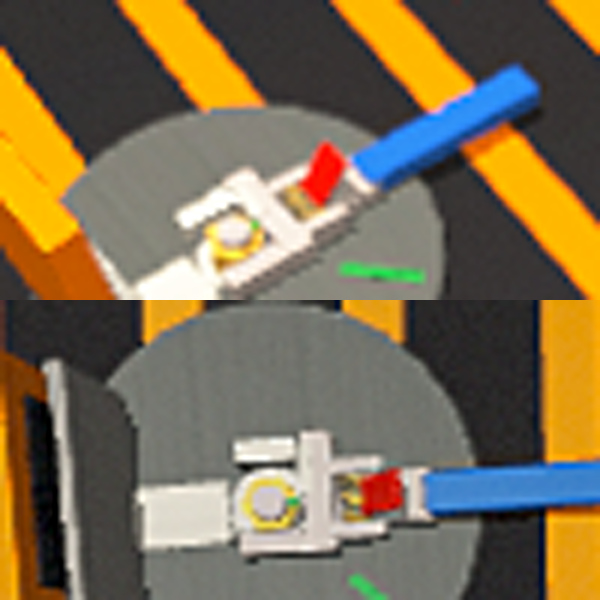

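The mark on the nut points along the handle, and the red tab leans back towards it. The jaw on the upper side (top view) is open. In crop pixels, the bolt is at side (236,232) and top (268,500), and the tab tip is at side (337,152) and top (400,488).

```bash
python3 - <<'E'
from h import *
S=lambda u,v:np.array([180+(u+.5)/6-.5,150+(v+.5)/6-.5])
T=lambda u,v:np.array([190+(u+.5)/6-.5,125+(v-300+.5)/6-.5])
for nm,a,b in(("bolt",S(236,232),T(268,500)),("tab",S(337,152),T(400,488)),("slv near",S(362,168),T(427,492)),("slv far",S(526,76),np.array([297.,155.5])),("line in",S(342,268),T(354,578))):
    X,e=tri(a,b);print(nm,X.round(4),round(e,2))
n=atz("top",T(268,500),.036);print("nut",n)
f=atz("top",[297,155.5],.028);h=atz("top",T(427,492),.028);print(f,h,np.linalg.norm(f-n),np.linalg.norm(h-n))
print(np.arctan2(*(n-f)[::-1]),np.arctan2(*(n-h)[::-1]))
for z in(.03,.028,.06):print(atz("side",S(526,76),z),atz("side",S(236,232),.036))
s=bot.sense();print(Ro.from_euler('xyz',s['tool_rot']).as_matrix().round(3))
for nm,p in(("sp",[331,190]),("books",[393,163])):print(nm,atz("top",p,.03))
E
```

```text
bolt [0.6369 0.0608 0.0361] 0.69
tab [ 0.641  -0.0148  0.0553] 0.23
slv near [ 0.6418 -0.0306  0.0293] 0.35
slv far [ 0.6443 -0.1558  0.0332] 0.3
line in [0.5936 0.0135 0.0136] 0.25
nut [0.63819464 0.06285746]
[ 0.6444312  -0.15718355] [ 0.64255606 -0.02965051] 0.22012936939932465 0.09261072700499302
1.599131472746153 1.6179078334328079
[ 0.64730476 -0.15652386] [0.63552774 0.05883317]
[ 0.64881333 -0.15757034] [0.63552774 0.05883317]
[ 0.62467615 -0.14082667] [0.63552774 0.05883317]
[[-0.     0.273 -0.962]
 [ 0.001 -0.962 -0.273]
 [-1.    -0.001  0.   ]]
sp [ 0.52106662 -0.27318023]
books [ 0.61228959 -0.49270757]
```

```bash
cat >> h.py <<'E'
def rot(th):
    y=np.array([np.cos(th),np.sin(th),0]);x=np.array([0,0,-1.]);return np.c_[x,y,np.cross(x,y)]
def plan(*tg,base=None):
    if base is None: s=bot.sense();p0,R0=s['tcp_pos'],Ro.from_euler('xyz',s['tool_rot']).as_matrix()
    else: p0,R0=np.array(base[:3]),rot(base[3])
    for x,y,z,th in tg:
        print((R0.T@(np.array([x,y,z])-p0)/.8).round(4).tolist(),(Ro.from_matrix(R0.T@rot(th)).as_rotvec()/(np.pi/4)).round(3).tolist())
E
python3 -c "
from h import *
plan((.45,-.33,.2,-.63))
plan((.641,-.05,.12,.03),base=(.45,-.33,.2,-.63))"
```

```text
[0.0389, -0.2616, -0.4283] [-0.845, -0.0, 0.001]
[0.1, -0.0133, -0.4235] [-0.84, 0.0, 0.0]
```

Request:
apply_moves([
  {"delta_pos":[0.039,-0.262,-0.428],"rot":[-0.845,0,0]},
  {"delta_pos":[0.039,-0.262,-0.428],"rot":[-0.845,0,0]},
  {"delta_pos":[0.039,-0.262,-0.428],"rot":[-0.845,0,0]},
  {"delta_pos":[0.039,-0.262,-0.428],"rot":[-0.845,0,0]},
  {"delta_pos":[0.039,-0.262,-0.428],"rot":[-0.845,0,0]},
  {"delta_pos":[0.039,-0.262,-0.428],"rot":[-0.845,0,0]},
  {"delta_pos":[0.039,-0.262,-0.428],"rot":[-0.845,0,0]},
  {"delta_pos":[0.039,-0.262,-0.428],"rot":[-0.845,0,0]},
  {"delta_pos":[0.039,-0.262,-0.428],"rot":[-0.845,0,0]},
], jaw=0)

```text
time: 1.32
tcp_pos: [0.4495, -0.3303, 0.2001]
tool_rot: [-0.661, 1.571, -2.862]
force: [-0.1, -0.4, 0.6]
gripper_width: -0.0001
```

Request:
apply_moves([
  {"delta_pos":[0.1,-0.013,-0.423],"rot":[-0.84,0,0]},
  {"delta_pos":[0.1,-0.013,-0.423],"rot":[-0.84,0,0]},
  {"delta_pos":[0.1,-0.013,-0.423],"rot":[-0.84,0,0]},
  {"delta_pos":[0.1,-0.013,-0.423],"rot":[-0.84,0,0]},
  {"delta_pos":[0.1,-0.013,-0.423],"rot":[-0.84,0,0]},
  {"delta_pos":[0.1,-0.013,-0.423],"rot":[-0.84,0,0]},
  {"delta_pos":[0.1,-0.013,-0.423],"rot":[-0.84,0,0]},
  {"delta_pos":[0.1,-0.013,-0.423],"rot":[-0.84,0,0]},
  {"delta_pos":[0.1,-0.013,-0.423],"rot":[-0.84,0,0]},
])

```text
time: 2.45
tcp_pos: [0.6404, -0.0521, 0.1205]
tool_rot: [0.856, 1.571, -0.687]
force: [0.4, 0.0, 0.4]
gripper_width: 0.0001
```

```bash
python3 -c "
from h import *
plan((.641,-.05,.12,.03),(.641,-.05,.040,.03))
pair((180,130,100,60),(190,130,100,60),6,'pics/c2.png')
print(proj('top',(.641,-.05,.12)),proj('side',(.641,-.05,.12)),bot.sense()['force'])"
```

```text
[0.0006, 0.0008, -0.0026] [-0.003, 0.0, -0.0]
[0.1006, 0.0008, -0.0027] [-0.003, 0.0, -0.0]
[267.05148811 153.21939998] [243.0799511  158.46453819] [-0.32871566  0.03147581  0.37575351]
```

View pics/c2.png

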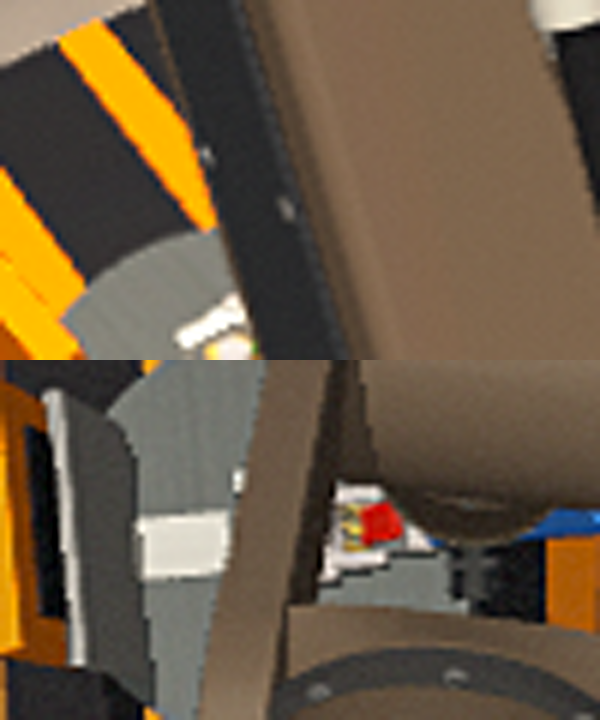

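The arm hides the wrench from both cameras, but the tab is still visible in the top crop at (380,523), 12 mm or more in front of the fingers. I'll descend and then push in small steps, watching the force.

Request:
apply_moves([
  {"delta_pos":[0.05,0.001,0],"rot":[0,0,0]},
  {"delta_pos":[0.102,0.001,0],"rot":[0,0,0]},
  {"delta_pos":[0.102,0.001,0],"rot":[0,0,0]},
])

```text
time: 2.92
tcp_pos: [0.6393, -0.0509, 0.0363]
tool_rot: [-1.721, 1.566, 3.02]
force: [-0.2, 0.5, 0.9]
gripper_width: -0.0001
```

Request:
apply_moves([
  {"delta_pos":[0,0,-0.007],"rot":[0,0,0]},
  {"delta_pos":[0,0,-0.014],"rot":[0,0,0]},
  {"delta_pos":[0,0,-0.021],"rot":[0,0,0]},
  {"delta_pos":[0,0,-0.028],"rot":[0,0,0]},
  {"delta_pos":[0,0,-0.031],"rot":[0,0,0]},
])

```text
time: 3.55
tcp_pos: [0.6413, -0.0256, 0.039]
tool_rot: [1.085, 1.57, -0.456]
force: [0.4, -5.8, 3.9]
gripper_width: -0.0001
```

Request:
apply_moves([
  {"delta_pos":[0,0,-0.005],"rot":[0,0,0]},
  {"delta_pos":[0,0,-0.01],"rot":[0,0,0]},
  {"delta_pos":[0,0,-0.013],"rot":[0,0,0]},
])

```text
time: 3.92
tcp_pos: [0.6408, -0.0155, 0.0387]
tool_rot: [1.038, 1.57, -0.503]
force: [0.4, -4.6, 3.1]
gripper_width: -0.0002
```

Request:
apply_moves([
  {"delta_pos":[0,0,-0.005],"rot":[0,0,0]},
  {"delta_pos":[0,0,-0.01],"rot":[0,0,0]},
  {"delta_pos":[0,0,-0.015],"rot":[0,0,0]},
  {"delta_pos":[0,0,-0.017],"rot":[0,0,0]},
])

```text
time: 4.42
tcp_pos: [0.64, -0.0013, 0.0384]
tool_rot: [-1.858, 1.571, 2.884]
force: [-0.2, -3.5, 2.1]
gripper_width: -0.0001
```

Request:
apply_moves([
  {"delta_pos":[0,0,-0.003],"rot":[0,0,0]},
  {"delta_pos":[0,0,-0.006],"rot":[0,0,0]},
])

```text
time: 4.68
tcp_pos: [0.6399, 0.003, 0.0385]
tool_rot: [-1.09, 1.571, -2.631]
force: [-1.4, -4.5, 3.4]
gripper_width: -0.0002
```

Request:
apply_moves([
  {"delta_pos":[0,0,-0.003],"rot":[0,0,0]},
  {"delta_pos":[0,0,-0.006],"rot":[0,0,0]},
])

```text
time: 4.92
tcp_pos: [0.6396, 0.0078, 0.0383]
tool_rot: [-1.299, 1.57, -2.84]
force: [-0.9, -5.3, -0.7]
gripper_width: -0.0
```

Request:
apply_moves([
  {"delta_pos":[0,0,-0.002],"rot":[0,0,0]},
  {"delta_pos":[0,0,-0.004],"rot":[0,0,0]},
])

```text
time: 5.18
tcp_pos: [0.6396, 0.011, 0.0383]
tool_rot: [-1.169, 1.57, -2.711]
force: [-0.6, -5.8, -0.6]
gripper_width: 0.0001
```

Request:
apply_moves([
  {"delta_pos":[0,0,-0.0025],"rot":[0,0,0]},
  {"delta_pos":[0,0,-0.0025],"rot":[0,0,0]},
])

```text
time: 5.42
tcp_pos: [0.6397, 0.0132, 0.0384]
tool_rot: [-2.078, 1.571, 2.664]
force: [0.6, -2.7, -0.3]
gripper_width: -0.0001
```

Request:
apply_moves([
  {"delta_pos":[0,0,0.02],"rot":[0,0,0]},
  {"delta_pos":[0,0,0.04],"rot":[0,0,0]},
  {"delta_pos":[-0.1,0,0.06],"rot":[0,0,0]},
  {"delta_pos":[-0.2,0,0.1],"rot":[0,0,0]},
  {"delta_pos":[-0.25,0,0.2],"rot":[0,0,0]},
  {"delta_pos":[-0.25,0,0.28],"rot":[0,0,0]},
  {"delta_pos":[-0.25,0,0.28],"rot":[0,0,0]},
  {"delta_pos":[-0.25,0,0.28],"rot":[0,0,0]},
], jaw=0)

```text
time: 6.42
tcp_pos: [0.6465, -0.2161, 0.2401]
tool_rot: [1.021, 1.567, -0.525]
force: [-0.5, 0.4, -0.6]
gripper_width: 0.0002
```

```bash
python3 -c "
from h import *
pair((180,150,100,50),(190,125,110-10,50),6,'pics/c3.png')
print(bot.sense())"
```

```text
{'time': 6.525, 'joints': array([-3.62222716e-01,  5.16373946e-01,  1.51420651e+00,  3.85612607e-04,
        1.11124724e+00, -3.89625901e-01]), 'qvel': array([ 0.03277465,  0.00386214,  0.01934775,  0.00199776, -0.00284934,
        0.00600502]), 'joint_torque': array([-3.03003900e+00, -1.01187873e+02, -4.60913229e+01, -2.48501133e-01,
       -4.74795769e-02, -1.73061965e-01]), 'tcp_pos': array([ 0.64572699, -0.21215354,  0.23836708]), 'tool_rot': array([-2.93385512,  1.57037838,  1.80576597]), 'force': array([ 0.04479804,  0.16172623, -0.6479965 ]), 'ft_torque': array([0.03134695, 0.02062022, 0.04721996]), 'gripper_width': -0.000151697149068373}
```

View pics/c3.png

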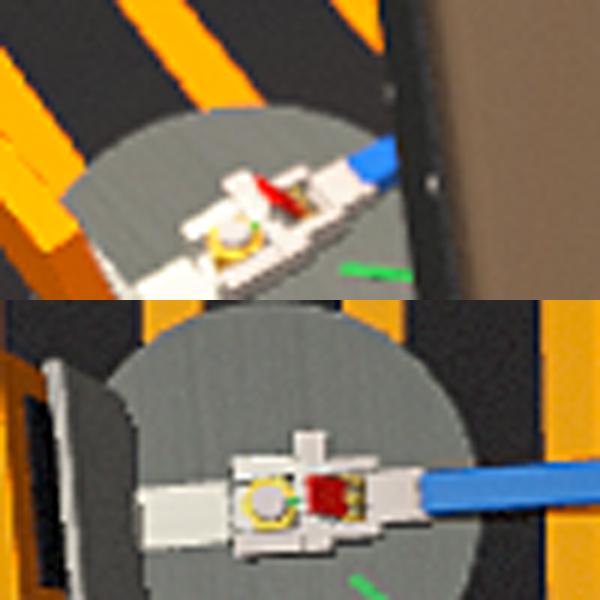

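```bash
python3 - <<'E'
from h import *
S=lambda u,v:np.array([180+(u+.5)/6-.5,150+(v+.5)/6-.5])
T=lambda u,v:np.array([190+(u+.5)/6-.5,125+(v-300+.5)/6-.5])
print("tip",tri(S(264,183),T(307,496)))
sn=atz("top",T(421,493),.028);print("slv",sn)
ax=sn[1]+.04
for w in(1.1,1.2,1.3,1.4,1.5,1.6):
    a=w-np.pi/4;p=[.64,ax+.042*np.sin(a),.02+.042*np.cos(a)];q=(proj("top",p)-[190-.5,125-.5])*6-.5;print(w,np.round(p,4),q+[0,300],(proj("side",p)-[179.5,149.5])*6-.5)
x,y,w,h=222,135,42,36
cv2.imwrite("pics/c4.png",crop("top",(x,y,w,h),14,0))
E
```

```text
tip (array([0.63555532, 0.03773104, 0.06716006]), np.float64(0.2960611774755648))
slv [ 0.64202038 -0.02612807]
1.1 [0.64   0.0269 0.0599] [328.10213756 490.50734122] [275.51807685 178.01751189]
1.2 [0.64   0.0308 0.0584] [321.34577216 490.95843453] [269.97106421 182.51127798]
1.3 [0.64   0.0345 0.0566] [314.93457004 491.49327103] [264.72941565 187.29814092]
1.4 [0.64   0.0381 0.0543] [308.93676732 492.10567769] [259.84961731 192.32607493]
1.5 [0.64   0.0414 0.0517] [303.41511494 492.78863151] [255.38380685 197.54036496]
1.6 [0.64   0.0444 0.0488] [298.4261432  493.53436868] [251.37911019 202.88434594]
```

View pics/c4.png

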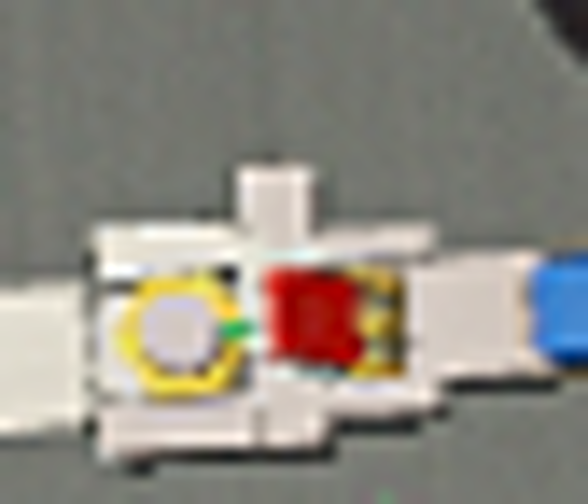

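The tab now leans about 33° towards the nut, so the worm is at roughly 1.3 rad. The jaw edges, at rows 275 and 405, put the gap at about 32 mm. That may be only just enough, so I'll push again a little higher on the tab.

```bash
python3 -c "
from h import *
plan((.640,-.02,.15,.03),(.640,-.02,.044,.03),(.64,.008,.044,.03),(.64,.014,.044,.03))"
```

```text
[0.1102, -0.0002, -0.2388] [-0.002, -0.001, 0.001]
[0.2427, -0.0001, -0.2387] [-0.002, -0.001, 0.001]
[0.2427, 0.0009, -0.2737] [-0.002, -0.001, 0.001]
[0.2427, 0.0011, -0.2812] [-0.002, -0.001, 0.001]
```

Request:
apply_moves([
  {"delta_pos":[0.04,0,-0.07],"rot":[0,0,0]},
  {"delta_pos":[0.08,0,-0.14],"rot":[0,0,0]},
  {"delta_pos":[0.11,0,-0.21],"rot":[0,0,0]},
  {"delta_pos":[0.11,0,-0.239],"rot":[0,0,0]},
  {"delta_pos":[0.18,0,-0.239],"rot":[0,0,0]},
  {"delta_pos":[0.242,0,-0.239],"rot":[0,0,0]},
  {"delta_pos":[0.242,0,-0.25],"rot":[0,0,0]},
  {"delta_pos":[0.242,0.001,-0.262],"rot":[0,0,0]},
  {"delta_pos":[0.242,0.001,-0.273],"rot":[0,0,0]},
  {"delta_pos":[0.242,0.001,-0.277],"rot":[0,0,0]},
])

```text
time: 7.82
tcp_pos: [0.6415, 0.0115, 0.0465]
tool_rot: [1.53, 1.568, -0.01]
force: [0.0, 0.5, 0.6]
gripper_width: -0.0
```

Request:
apply_moves([
  {"delta_pos":[0,0,-0.003],"rot":[0,0,0]},
  {"delta_pos":[0,0,-0.005],"rot":[0,0,0]},
])

```text
time: 8.07
tcp_pos: [0.6406, 0.0147, 0.0452]
tool_rot: [1.469, 1.57, -0.072]
force: [-0.4, -0.8, -0.5]
gripper_width: -0.0003
```

Request:
apply_moves([
  {"delta_pos":[0,0,-0.0025],"rot":[0,0,0]},
  {"delta_pos":[0,0,-0.004],"rot":[0,0,0]},
])

```text
time: 8.32
tcp_pos: [0.6404, 0.0177, 0.0448]
tool_rot: [-0.682, 1.571, -2.223]
force: [0.4, -3.1, 0.3]
gripper_width: 0.0
```

Request:
apply_moves([
  {"delta_pos":[0,0,-0.0025],"rot":[0,0,0]},
  {"delta_pos":[0,0,-0.0025],"rot":[0,0,0]},
])

```text
time: 8.57
tcp_pos: [0.6403, 0.0198, 0.0448]
tool_rot: [-0.421, 1.571, -1.962]
force: [0.2, -1.4, -0.3]
gripper_width: -0.0001
```

Request:
apply_moves([
  {"delta_pos":[0,0,-0.002],"rot":[0,0,0]},
  {"delta_pos":[0,0,-0.002],"rot":[0,0,0]},
])

```text
time: 8.82
tcp_pos: [0.6403, 0.0215, 0.0449]
tool_rot: [1.244, 1.571, -0.297]
force: [-0.3, -2.6, 0.3]
gripper_width: 0.0002
```

Request:
apply_moves([
  {"delta_pos":[0,0,-0.002],"rot":[0,0,0]},
  {"delta_pos":[0,0,-0.0035],"rot":[0,0,0]},
])

```text
time: 9.07
tcp_pos: [0.6404, 0.024, 0.045]
tool_rot: [0.675, 1.57, -0.866]
force: [0.8, -7.5, 1.3]
gripper_width: -0.0
```

```bash
python3 -c "
from h import *
print(bot.sense()['force'],bot.sense()['tcp_pos'])
pair((190,150,70,45),(205,130,70,40),8,'pics/c5.png')"
```

```text
[ 0.82813371 -7.53879851  1.28730898] [0.64035397 0.0240161  0.04500738]
```

View pics/c5.png

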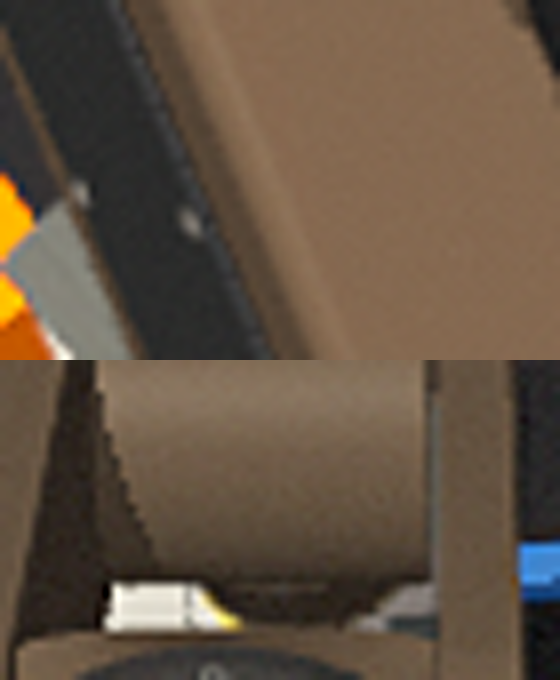

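Both views are blocked by the arm here, but the force rose to 7.5 N, which fits jaws that have seated. I'll back off and move to the handle.

```bash
python3 -c "
from h import *
plan((.640,-.006,.045,.03),(.64,-.02,.1,.03),(.643,-.10,.12,.04),(.643,-.101,.05,.04),(.643,-.101,.006,.04))"
```

```text
[0.0, -0.0015, 0.0375] [-0.001, 0.0, -0.0]
[-0.0687, -0.002, 0.0551] [-0.001, 0.0, -0.0]
[-0.0937, -0.0012, 0.1551] [-0.013, 0.0, -0.0]
[-0.0062, -0.0013, 0.1564] [-0.013, 0.0, -0.0]
[0.0488, -0.0013, 0.1563] [-0.013, 0.0, -0.0]
```

Request:
apply_moves([
  {"delta_pos":[0,-0.001,0.02],"rot":[0,0,0]},
  {"delta_pos":[0,-0.001,0.0375],"rot":[0,0,0]},
  {"delta_pos":[-0.07,-0.002,0.06],"rot":[0,0,0]},
  {"delta_pos":[-0.12,0,0.11],"rot":[0,0,0]},
  {"delta_pos":[-0.18,0,0.17],"rot":[0,0,0]},
  {"delta_pos":[-0.24,0,0.23],"rot":[0,0,0]},
  {"delta_pos":[-0.25,0,0.3],"rot":[0,0,0]},
  {"delta_pos":[-0.25,0,0.3],"rot":[0,0,0]},
], jaw=60)

```text
time: 10.18
tcp_pos: [0.6473, -0.2208, 0.2465]
tool_rot: [0.997, 1.568, -0.549]
force: [0.5, 0.2, -0.4]
gripper_width: 0.0599
```

```bash
python3 -c "
from h import *
a=cv2.resize(crop('side',(205,165,45,30),14,0),(630,420))[:250];a=crop('side',(205,172,50,24),12,0);b=crop('top',(222,143,50,24),12,0)
cv2.imwrite('pics/c6.png',np.vstack([a,b]));plan((.643,-.101,.06,.04),(.643,-.101,.006,.04))"
```

```text
[0.2306, -0.0003, -0.1436] [-0.015, -0.001, 0.001]
[0.2981, -0.0003, -0.1435] [-0.015, -0.001, 0.001]
```

View pics/c6.png

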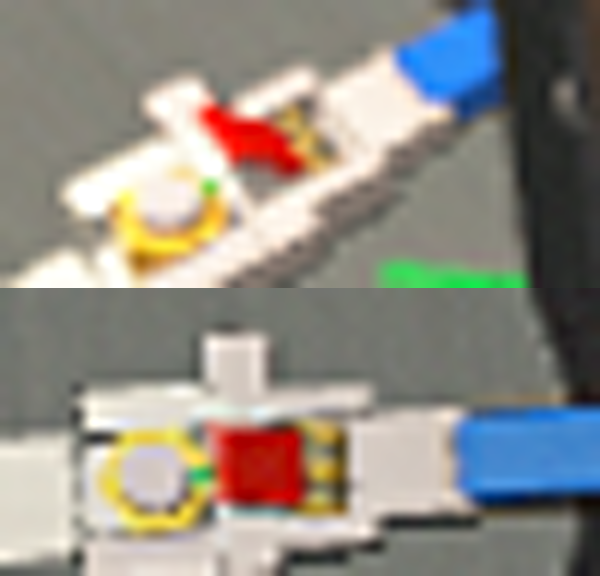

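The jaws now close on the nut (upper jaw edge against it) and the tab leans well forward, so the worm is at about 1.5 rad. The nut mark still points along the handle. Next I'll straddle the handle.

Request:
apply_moves([
  {"delta_pos":[0.07,0,-0.07],"rot":[0,0,0]},
  {"delta_pos":[0.14,0,-0.13],"rot":[-0.015,0,0]},
  {"delta_pos":[0.2,0,-0.1435],"rot":[-0.015,0,0]},
  {"delta_pos":[0.23,0,-0.1435],"rot":[-0.015,0,0]},
  {"delta_pos":[0.26,0,-0.1435],"rot":[-0.015,0,0]},
  {"delta_pos":[0.285,0,-0.1435],"rot":[-0.015,0,0]},
  {"delta_pos":[0.297,0,-0.1435],"rot":[-0.015,0,0]},
  {"delta_pos":[0.297,0,-0.1435],"rot":[-0.015,0,0]},
])

```text
time: 11.32
tcp_pos: [0.6436, -0.1007, 0.007]
tool_rot: [-1.867, 1.57, 2.886]
force: [1.6, -0.0, -0.5]
gripper_width: 0.0601
```

Request:
apply_moves([
  {"delta_pos":[0,0,0],"rot":[0,0,0]},
  {"delta_pos":[0,0,0],"rot":[0,0,0]},
  {"delta_pos":[0,0,0],"rot":[0,0,0]},
], jaw=33)

```text
time: 11.7
tcp_pos: [0.6442, -0.101, 0.0079]
tool_rot: [1.362, 1.57, -0.168]
force: [-0.5, -0.6, 0.1]
gripper_width: 0.0333
```

```bash
python3 -c "
from h import *
s=bot.sense();print(s['tcp_pos'],s['force'],s['gripper_width'])
n=np.array([.637,.061]);r=.165
t=[]
for a in np.linspace(.075,.90,12):
    d=-1.535-a;t.append((n[0]+r*np.cos(d),n[1]+r*np.sin(d),.006,.036-a))
plan(*t)"
```

```text
[ 0.64420945 -0.10101793  0.00787727] [-0.52040585 -0.56098212  0.09524073] 0.03333932124935112
[0.0023, -0.0172, 0.0029] [0.102, 0.0, -0.001]
[0.0023, -0.0326, 0.001] [0.197, 0.0, -0.001]
[0.0023, -0.0478, -0.0019] [0.293, 0.0, -0.001]
[0.0023, -0.0627, -0.006] [0.388, 0.0, -0.001]
[0.0023, -0.0772, -0.0112] [0.484, 0.0, -0.001]
[0.0023, -0.0914, -0.0175] [0.579, -0.0, -0.001]
[0.0023, -0.105, -0.0248] [0.675, -0.0, -0.001]
[0.0022, -0.118, -0.0331] [0.77, -0.0, -0.001]
[0.0022, -0.1304, -0.0424] [0.866, -0.0, -0.001]
[0.0022, -0.1421, -0.0526] [0.961, -0.0, -0.001]
[0.0022, -0.1529, -0.0636] [1.057, -0.0, -0.001]
[0.0022, -0.1629, -0.0754] [1.152, -0.0, -0.001]
```

Request:
apply_moves([
  {"delta_pos":[0,-0.008,0.002],"rot":[0.05,0,0]},
  {"delta_pos":[0,-0.017,0.002],"rot":[0.102,0,0]},
  {"delta_pos":[0,-0.033,0.001],"rot":[0.197,0,0]},
  {"delta_pos":[0,-0.048,-0.002],"rot":[0.293,0,0]},
  {"delta_pos":[0,-0.063,-0.006],"rot":[0.388,0,0]},
  {"delta_pos":[0,-0.077,-0.011],"rot":[0.484,0,0]},
  {"delta_pos":[0,-0.091,-0.0175],"rot":[0.579,0,0]},
  {"delta_pos":[0,-0.105,-0.025],"rot":[0.675,0,0]},
  {"delta_pos":[0,-0.118,-0.033],"rot":[0.77,0,0]},
  {"delta_pos":[0,-0.13,-0.042],"rot":[0.866,0,0]},
  {"delta_pos":[0,-0.13,-0.042],"rot":[0.866,0,0]},
])

```text
time: 13.08
tcp_pos: [0.5377, -0.0714, 0.0074]
tool_rot: [-1.12, 1.57, 2.952]
force: [1.3, -0.5, -0.9]
gripper_width: 0.0325
```

```bash
python3 -c "
from h import *
s=bot.sense();print(s['tcp_pos'],s['force'],s['gripper_width'])
n=np.array([.637,.061]);r=.165
t=[]
for a in (.75,.82,.88,.92):
    d=-1.535-a;t.append((n[0]+r*np.cos(d),n[1]+r*np.sin(d),.007,.036-a))
plan(*t)
a=crop('side',(190,160,75,40),8,0);b=crop('top',(205,135,75,40),8,0)
cv2.imwrite('pics/c7.png',np.vstack([a,b]))"
```

```text
[ 0.53769579 -0.07138408  0.00743178] [ 1.25038105 -0.51904038 -0.87441805] 0.03254167998730792
[0.0005, -0.0145, -0.0012] [0.095, 0.0, 0.001]
[0.0006, -0.0289, -0.0028] [0.184, 0.0, 0.001]
[0.0006, -0.0411, -0.0049] [0.26, 0.0, 0.001]
[0.0006, -0.0491, -0.0067] [0.311, 0.0, 0.001]
```

View pics/c7.png

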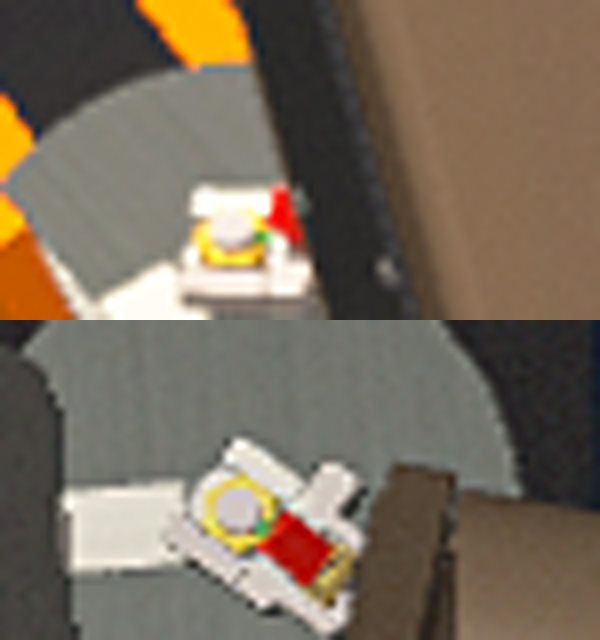

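The wrench turns with the nut and its mouth stays round it. Bolt (239,507) to mark (263,528) puts the nut at roughly 0.65–0.7 rad. I'll continue to about 0.85.

Request:
apply_moves([
  {"delta_pos":[0,-0.014,-0.001],"rot":[0.095,0,0]},
  {"delta_pos":[0,-0.029,-0.003],"rot":[0.184,0,0]},
  {"delta_pos":[0,-0.035,-0.004],"rot":[0.222,0,0]},
  {"delta_pos":[0,-0.035,-0.004],"rot":[0.222,0,0]},
])

```text
time: 13.68
tcp_pos: [0.5182, -0.0524, 0.0073]
tool_rot: [-1.558, 1.571, 2.343]
force: [-0.3, -0.3, 0.2]
gripper_width: 0.0329
```

```bash
python3 -c "
from h import *
s=bot.sense();print(s['tcp_pos'],s['force'],s['gripper_width'])
a=crop('side',(205,175,48,20),12,0);b=crop('top',(218,143,48,28),12,0)
cv2.imwrite('pics/c8.png',np.vstack([a,b]))"
```

```text
[ 0.51816234 -0.052367    0.00732099] [-0.28607519 -0.34093737  0.21683857] 0.03290897431839895
```

View pics/c8.png

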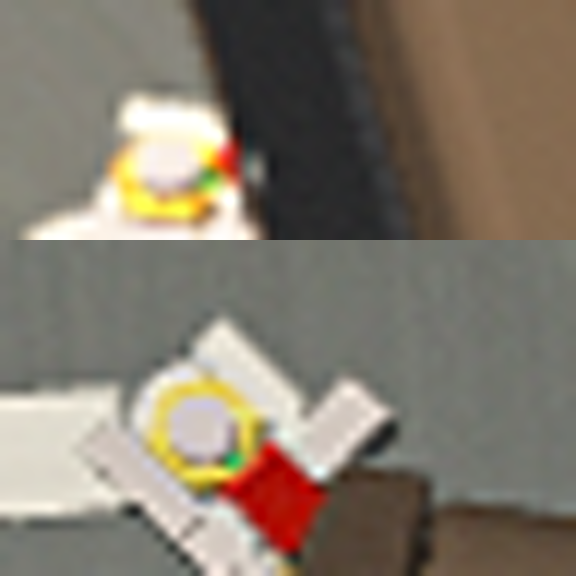

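The mark sits about 44° below the image's horizontal in the top view, bolt (203,430) to mark (234,460), so the nut is at about 0.8 rad. I'll open the fingers, lift and retreat.

Request:
apply_moves([
  {"delta_pos":[0,0,0],"rot":[0,0,0]},
  {"delta_pos":[0,0,0],"rot":[0,0,0]},
  {"delta_pos":[0,0,0],"rot":[0,0,0]},
  {"delta_pos":[-0.05,0,0],"rot":[0,0,0]},
  {"delta_pos":[-0.1,0,0],"rot":[0,0,0]},
  {"delta_pos":[-0.18,0,0],"rot":[0,0,0]},
  {"delta_pos":[-0.25,0.04,0.05],"rot":[0,0,0]},
  {"delta_pos":[-0.25,0.05,0.12],"rot":[0,0,0]},
  {"delta_pos":[-0.25,0.05,0.19],"rot":[0,0,0]},
  {"delta_pos":[-0.25,0.05,0.26],"rot":[0,0,0]},
  {"delta_pos":[-0.25,0.05,0.3],"rot":[0,0,0]},
  {"delta_pos":[-0.25,0.05,0.3],"rot":[0,0,0]},
], jaw=60)

```text
time: 15.28
tcp_pos: [0.3697, -0.2474, 0.2074]
tool_rot: [-0.254, 1.571, -2.641]
force: [1.0, 1.0, -0.1]
gripper_width: 0.0601
```

```bash
python3 -c "
from h import *
s=bot.sense();print(s['tcp_pos'],s['force'],s['gripper_width'])
a=crop('side',(190,155,75,40),8,0);b=crop('top',(205,135,75,40),8,0)
cv2.imwrite('pics/c9.png',np.vstack([a,b]))"
```

```text
[ 0.3696579  -0.24743878  0.20741393] [ 0.95198696  1.03719746 -0.09417319] 0.060076868594476605
```

View pics/c9.png

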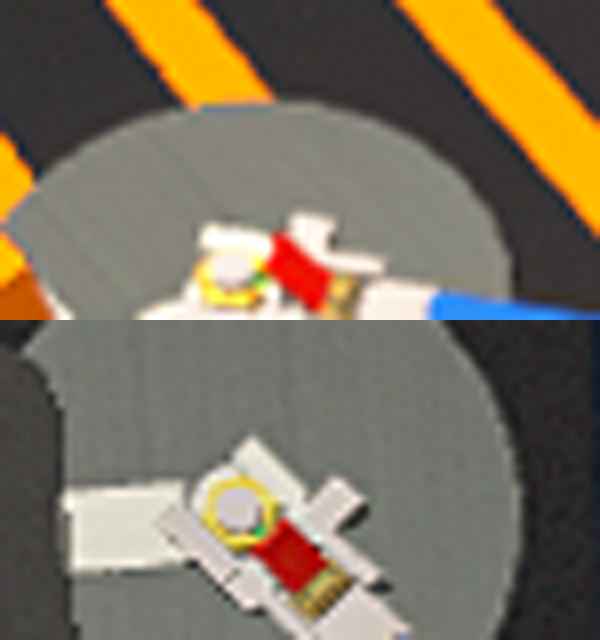

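The mark, at (262,531) from the bolt at (238,507), points 40–45° down-right. The line on the foot lies at about 42–44°, so they agree. The wrench lies flat with its jaws on the nut, and the arm is clear.

```bash
python3 -c "
from cell import order
print(order.sign_off())"
```

```text
the job is handed in; nothing more can be done
None
```

The jaws are fitted to the nut, and the nut's green mark points at the foot's green line as far as I could measure. I handed the job in at about 15 s of the 45 s allowed; no verdict was reported.

- **Worm:** I pushed the red tab over in two passes. After the first, the jaw gap still measured about 32 mm. On the second the force rose to 7.5 N, and the pictures then showed the jaws against the nut, with the worm at an estimated 1.5 rad and the mark still along the handle.
- **Swing:** I straddled the blue handle with the fingers loosely open at 33 mm, swung it about 0.85 rad clockwise, then opened the fingers, lifted and backed away.
- **Last checks:** The final picture showed the wrench still round the nut and apparently flat, with the jaws fitting. The arm was clear, with about 1 N on the force sensor.
- **Disagreement:** The nut angle came out between about 0.70 and 0.82 rad, depending on whether I used the ring or the bolt as its centre. Both values are within 0.6 to 1.0.
- **Not checked:** I did not measure the wrench's height or tilt at the end. I also did not re-measure the spanner, books, cup or pumpkin, though the arm's path stayed well away from them.

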